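# Close a culture vessel: port cap to its mark, then the probe

### The arm

A 7-joint arm with a two-finger parallel gripper is mounted at the origin on a cart in front of the work surface, level with it; the furniture and walls round the work are solid. World frame = base frame: x ahead of the robot, y to its left, z up, the work surface at z = 0. Lengths are in m, angles in rad, forces in N, time in s.
With the tool pointing down it reaches from about 0.425 to 0.875 m from the base axis. Payload 8.4 kg.
Tool frame: the origin (TCP) lies on the centre line of the jaws, within the pads' length; the fingertips stand 8 mm ahead of it and the grasp point (between the pads) lies 11 mm behind it; z points along the fingers, y is the line along which they close (so a half turn about z gives the same grasp; the last joint's range is limited). The gripper opens to 85 mm and grips with 20 to 120 N. Pads are 22 mm wide; open, the fingers measure 114 mm over their backs; the gripper's body (76 mm by 85 mm) begins 54 mm behind the grasp point. The pads swing forward as they close: fully open they stand 13 mm farther back than shut.
Start: joints at [-1.411, 0.333, 0.04, 1.465, -0.013, 1.343, -0.059], TCP at [0.166, 0.628, 0.239] pointing down, gripper open.
Joint ranges: [-2.58, 2.58], [-0.38, 2.09], [-1.3, 1.39], [0.25, 2.4], [-1.5, 4.64], [0.08, 2.09], [-2.65, 2.65]. Speed limits (rad/s): [2.22, 2.22, 2.79, 2.79, 3.14, 3.14, 3.14].

### API

Orientations are given as a rotation vector (axis times angle).
In Python, from station import monitor, vision, bot gives the robot as it stands.
- The arm moves only by the shell command python3 -m pendant 'ROWS' [FORCE]. ROWS is text: rows parted by semicolons, each of 7 numbers parted by spaces: the opening in per cent of the stroke, from 0 (shut) to 100 (fully open), then the shift along the tool's x, y, z in mm, then the turn, a rotation vector about the tool's x, y, z in degrees. A call has 1 to 5 rows; each row shifts and turns the commanded pose from where the row before left it, along the tool's axes as they then stand; what a row does not reach is not made up. A row lasts 1/12 s, in which the tool goes at most 41.7 mm and 7.16 degrees, less where a joint would pass 70% of its speed; a pose out of reach is approached as far as the arm can. A call is refused whole if a number of a shift passes 41.7 or a number of a turn 7.16, either way. A call with a gripper value outside its range is refused whole. The fingers move at their own pace and stop on an object; FORCE is the grip in N (left out, the last holds). Time passes only in rows, so rows that do not move let the fingers close. It gives the time, the measured TCP pose, the force and the opening at its end, in the units of the state.
- monitor.read_state(): the state, without advancing time (a new reading comes with each control period).
- vision.snapshot(name): name is "side" or "top" or "wrist"; returns the picture (400x640x3 uint8, blue, green, red); there is no depth.
- vision.calibration(name): a dict with "fx", "fy", "cx", "cy" (pixels), "R" (3x3) and "t" (3): a world point X has camera coordinates R X + t. Camera axes: x right, y down, z forward; pixel columns grow to the right and rows downward; lengths in m; the calibration is good to about 2 mm. A picture is of the moment at which its call begins: read the wrist's pose just before it. calibration takes no time and is no camera call; for the wrist camera it gives the pose at the moment of the call.
- bot.sign_off(): hands the job in, once; it reports no verdict.
The state is a dict: "clock": time; "joint_pos": joint angles; "qvel": joint speeds; "effort": joint torques, N m; "ee_pos": TCP position; "eef_rot": TCP orientation; "force": force on the tool from outside, world axes, zero at the start; "torque": the same for the moment, N m; "opening": opening from 0.0 (shut) to 1.0 (fully open).
Only numpy, scipy, OpenCV 4.12 (cv2) and the standard library are available. Lean on these libraries where they do the work, as an engineer would, in place of code of your own. Each camera call takes 0.05 s, during which the arm holds its last target. There are 200 camera calls.

### The job

Finish closing the culture vessel: its winged cap is only started on the thread, so turn it slowly clockwise until you feel the rubber seal begin to drag, then on by at least an eighth of a turn to the first position in which its two hose ports line up with the holder's two forked tube guides, and no further, as that would overstrain the seal. Then take the probe from its stand, lower it gently through the cap's middle port until its collar rests on the port, and let go of it, leaving the other things where they are.

Things in the scene. Friction and masses are not known exactly. Their poses are not given: they have to be found in the camera images.
- vessel: Grey holder block (86 x 112 x 62 mm on a 100 x 150 mm foot), fixed, with a glass bottle in it. Origin: underside of the foot, below the bottle's axis; z up. Two forked tube guides (prongs 17 mm apart, 75 mm high) stand at its ends, 57 to 72 mm from the axis along +y and -y: its y axis is the line through them. The bottle's shoulder ends 94 mm up; the cap is above it.
- port_cap: Black screw cap, 49 mm across, 26 mm high. Origin: on its axis at the skirt's lower edge, about 107 mm up; z up. White hose ports point along its +y and -y, out to 37 mm from the axis, tops 39 mm above the origin. Wings along its +x and -x, out to 52 mm, 5 to 23 mm above the origin, 8 mm thick, 11 mm at the rounded ends. Starts 1.7 to 2.4 rad short of the first line-up.
- wing (a point): Point in the middle of one wing, 38 mm from the axis, 14 mm above the cap's origin. A push there turns the cap: clockwise closes, 4 mm down a turn; it stays where it is left. Free: 2 to 4 N. After a hidden 0.1 to 2.5 rad the seal drags: 9 to 18 N at 30 mm/s, in proportion to the speed, gone at rest. Keep under 1.2 rad/s from then on.
- port_mouth (a point): Centre of the upper mouth of the cap's round middle port, 36 mm above the cap's lower edge, on its axis; it sinks with the cap. Bore 14.6 mm, outside 23 mm, 26 mm deep and open below.
- probe: Upright measuring probe, loose, 60 g. Origin on its axis at the underside of its collar; z up. Below: glass stem 12 mm across with a round tip, 60 mm long. Above: collar 21 mm across and 6 mm thick, then a black round grip 18 mm across from 6 to 42 mm, and a metal plug 11 mm across up to 54 mm. It starts in the stand with its collar on the stand's top.
- probe_stand: White storage stand, fixed: column 32 x 32 mm, 72 mm high, on a foot 68 mm across, with a 14.5 mm hole 64 mm deep that holds the probe. Origin: underside, below the hole.
- reagent: White screw-cap bottle, 57 mm across, 100 mm high, loose bystander; origin at its underside.
- tips: Box of pipette tips, 70 x 120 x 43 mm, loose bystander; origin at its underside.
- vial: Small vial with white cap, 28 mm across, 59 mm high, loose bystander; origin at its underside.
- clock: Flat lab timer near the front edge of the bench, 62 x 66 x 16 mm, loose bystander; origin at its underside.
- tee_b: Small clear tee fitting, 36 x 61 x 12 mm, loose bystander; origin at its underside.
Things that resemble listed ones, but are neither listed nor needed, are in the scene too. Of the things that look like the probe, the middle-sized one is meant.

How it is judged:
On the way, in this order (a step that is already met when the one before it is completed fails the run):
1. the cap is released, 0.6 to 4.3 rad past the turn at which the seal took up (seal load at rest 0.62 to 4.4 N, about 1.02 N per rad), its hose ports in line with the tube guides to 0.1 rad (angle between the y axis of port_cap and the y axis of vessel, either way round below 0.1 rad and contact force between vessel and port_cap between 0.62 and 4.4 N and contact force between the fingers and port_cap below 0.1 N), for 0.3 s.
2. the probe stands in the middle port with its collar on it (distance between probe and port_mouth below 0.004 m and angle between probe's own z axis and vertical below 0.1 rad), for 0.2 s.
At the end, for the whole second after the job is handed in: The cap rests 0.6 to 4.3 rad past the take-up of the seal (seal load 0.62 to 4.4 N), its hose ports within 0.1 rad of the line through the tube guides (either way round); the probe stands upright (to 0.1 rad), at rest, in the middle port, its collar within 4 mm of the port mouth (all of step 2 and angle between the y axis of port_cap and the y axis of vessel, either way round below 0.1 rad and contact force between vessel and port_cap between 0.62 and 4.4 N and linear speed of probe below 0.02 m/s); the robot touches nothing.
It fails at once if the cap is forced round against the seal (more than 60 N between them, faster than about 1.8 rad/s) (contact force between vessel and port_cap above 60 N).
It fails at once if the probe is forced (more than 25 N against the port) (contact force between probe and vessel above 25 N).
It fails at once if a bystander is moved more than 20 mm (distance of any of reagent, tips, vial, clock, tee_b from where it was at the start of the episode above 0.02 m).
It fails at once if a bystander is knocked over (angle between any of reagent, tips, vial, clock's own z axis and vertical above 0.4 rad).
It also fails if it takes over 72 s, if anything falls off the work surface, if the arm or the gripper's body presses on something with over 40 N, if the wrist force passes 120 N, or if a joint passes its speed limit or range.

## Working session

There is one attempt and no reset: what is moved stays moved. The work goes in short steps, Python scripts to look and compute and a shell command to move; the robot and the scene stay as the last step left them, time stands still between calls to the robot, and variables do not carry over. Pictures are saved under pics/ and viewed, on a budget of 10 in all, crops included, one or two more only if the job needs it, and the job is handed in when it is done.

```bash
ls; mkdir -p pics
python3 - <<'E'
from station import monitor, vision, bot
import cv2,numpy as np
s=monitor.read_state(); print(s)
for n in ["side","top"]:
    im=vision.snapshot(n); cv2.imwrite(f"pics/{n}0.png",im)
    c=vision.calibration(n); print(n,{k:np.round(v,4).tolist() for k,v in c.items()})
E
```

```text
pics
{'clock': 0.0, 'joint_pos': array([-1.4112091 ,  0.33393754,  0.03984364,  1.46628283, -0.01341593,
        1.34327143, -0.05851135]), 'qvel': array([-0.00130103,  0.00066378,  0.00081256,  0.00335305,  0.00072069,
       -0.00035833, -0.00065388]), 'effort': array([ 1.51904969e-04, -6.58564997e+01,  1.36524338e+00, -4.05557549e+01,
        1.66085194e-02,  1.27458363e-02, -5.85118642e-05]), 'ee_pos': array([0.16623135, 0.62792932, 0.23839794]), 'eef_rot': array([-4.05358415e-01, -3.11520461e+00,  2.55832395e-03]), 'force': array([ 1.48730477, -0.28616076, -0.95349608]), 'torque': array([-0.03836316,  0.00280875,  0.01604549]), 'opening': 1.0000208155896373}
side {'fx': 499.4192, 'fy': 499.4192, 'cx': 305.4621, 'cy': 194.9797, 'R': [[0.8067, -0.5909, 0.0002], [-0.2185, -0.2987, -0.929], [0.549, 0.7494, -0.3701]], 't': [-0.6146, 0.1281, 1.0915]}
top {'fx': 373.5463, 'fy': 373.5463, 'cx': 317.4045, 'cy': 195.3401, 'R': [[0.015, -0.9998, -0.0165], [-0.9822, -0.0117, -0.1873], [0.1871, 0.019, -0.9822]], 't': [-0.3139, 0.5089, 0.8625]}
```

View pics/top0.png

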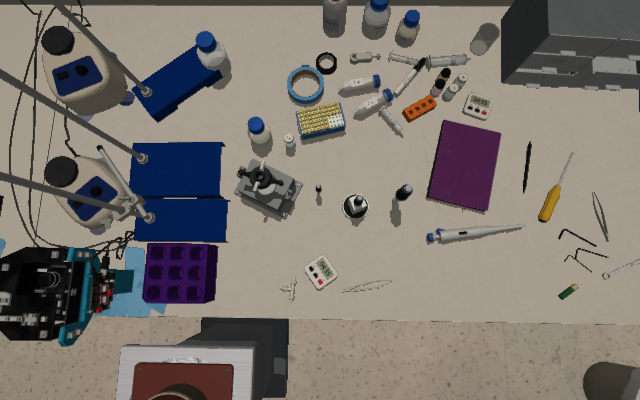

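View pics/side0.png

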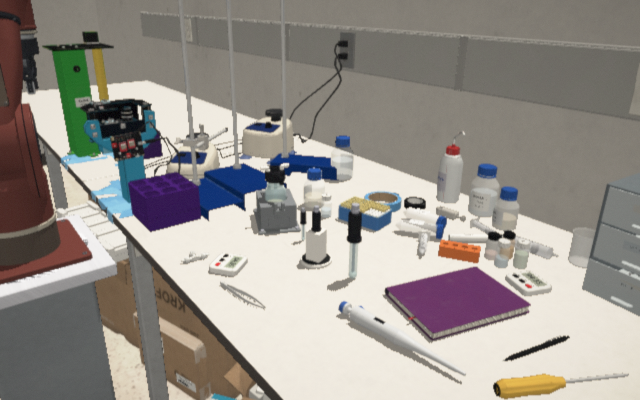

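The top view shows the vessel at about (268,187). Three things look like the probe: a small one at (318,190), one in the white stand at (355,205), and a tall one at (402,195). The one in the stand is middle-sized and fits the description. I'll check this in one enlarged composite.

```bash
cat > h.py <<'E'
from station import monitor, vision, bot
import cv2,numpy as np
from scipy.spatial.transform import Rotation as Rn
def proj(c,X):
    p=np.atleast_2d(X)@np.array(c["R"]).T+c["t"]; return np.c_[c["fx"]*p[:,0]/p[:,2]+c["cx"],c["fy"]*p[:,1]/p[:,2]+c["cy"]]
def ray(c,uv):
    R=np.array(c["R"]); o=-R.T@c["t"]; d=R.T@np.array([(uv[0]-c["cx"])/c["fx"],(uv[1]-c["cy"])/c["fy"],1]); return o,d/np.linalg.norm(d)
def onz(c,uv,z):
    o,d=ray(c,uv); return o+d*(z-o[2])/d[2]
def tri(c1,p1,c2,p2):
    A=0;b=0
    for c,p in((c1,p1),(c2,p2)):
        o,d=ray(c,p); P=np.eye(3)-np.outer(d,d); A=A+P; b=b+P@o
    return np.linalg.solve(A,b)
E
python3 - <<'E'
import cv2,numpy as np
t=cv2.imread("pics/top0.png");s=cv2.imread("pics/side0.png")
a=cv2.resize(t[150:220,230:310],(400,350),interpolation=cv2.INTER_CUBIC)
b=cv2.resize(t[170:225,300:420],(400,183),interpolation=cv2.INTER_CUBIC)
d=cv2.resize(s[160:290,250:370],(400,433),interpolation=cv2.INTER_CUBIC)
L=np.vstack([a,b]);o=np.zeros((533,800,3),np.uint8);o[:,:400]=L;o[:433,400:]=d
cv2.imwrite("pics/z1.png",o)
E
```

```text
(no output)
```

View pics/z1.png

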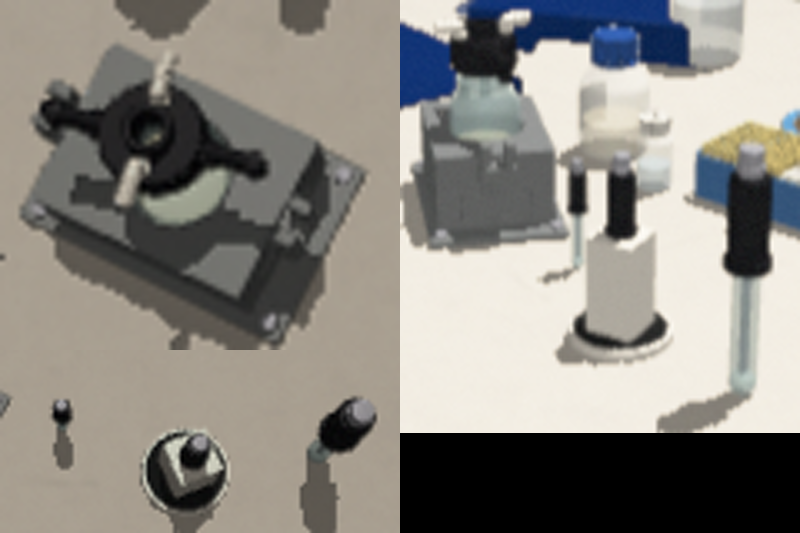

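The enlarged crop confirms it: the middle-sized probe is the one seated in the white stand. The cap's mouth is at about (260,175.4), with its wings roughly horizontal in the image and its hose ports roughly vertical.

Run:
```python
from h import *
t=vision.calibration("top");s=vision.calibration("side")
f=lambda x,y:(230+(x+.5)/5-.5,150+(y+.5)/5-.5)
g=lambda x,y:(250+(x+.5)*.3-.5,160+(y+.5)*.3-.5)
P=lambda n,v:print(n,np.round(v,4))
P("mouth",onz(t,f(150,127),.143))
for n,p,z in [("boltA",f(38,212),.014),("boltB",f(272,328),.014),("boltC",f(345,172),.014),("hose1",f(165,65),.14),("hose2",f(128,190),.14),("wingL",f(45,105),.121),("wingR",f(262,163),.121),("guideR",f(298,215),.075)]: P(n,onz(t,p,z))
h=lambda x,y:(300+(x+.5)*.3-.5,170+(y+.5)*.3-.5)
P("probe top",tri(t,h(197,443-350),s,g(621-400,158)))
P("foot centre",onz(t,h(186,472-350),.006))
for n,p in [("small",(318,190)),("rod1",(150,217)),("rod2",(143,158)),("rod3",(146,92)),("purpleTL",(147,244)),("purpleTR",(217,244)),("purpleBR",(217,300)),("reagent",(259,130))]: P(n,onz(t,p,0.02 if 'p'!=n[0] else .08))
```

```text
mouth [ 0.5384 -0.1814  0.143 ]
boltA [ 0.5253 -0.1033  0.014 ]
boltB [ 0.4677 -0.2238  0.014 ]
boltC [ 0.5478 -0.2583  0.014 ]
hose1 [ 0.5675 -0.1863  0.14  ]
hose2 [ 0.5107 -0.1725  0.14  ]
wingL [ 0.5535 -0.1294  0.121 ]
wingR [ 0.5278 -0.2286  0.121 ]
guideR [ 0.5133 -0.241   0.075 ]
probe top [ 0.4947 -0.4002  0.1237]
foot centre [ 0.4938 -0.4025  0.006 ]
small [ 0.5316 -0.3078  0.02  ]
rod1 [0.4581 0.1098 0.02  ]
rod2 [0.6103 0.1431 0.02  ]
rod3 [0.7924 0.1538 0.02  ]
purpleTL [0.3881 0.0821 0.08  ]
purpleTR [ 0.3904 -0.0794  0.08  ]
purpleBR [ 0.2666 -0.0876  0.08  ]
reagent [ 0.6886 -0.1524  0.02  ]
```

Run:
```python
from h import *
t=vision.calibration("top");s=vision.calibration("side")
P=lambda n,v:print(n,np.round(v,3))
P("tcp side/top",np.r_[proj(s,[.166,.628,.239]),proj(t,[.166,.628,.239])])
for z in (0,.1,.3,.4,.5,.6): print(z,*[np.round(proj(s,[*r,z])[0]) for r in((.458,.11),(.61,.143),(.79,.154))],np.round(proj(t,[.458,.11,z])[0]))
P("device foot side",onz(s,(131,205),0)); P("dev top view teal foot",onz(t,(120,290),0))
for uvt,uvs in [((40,300),(118,110)),((70,340),(135,180))]: P("dev tri",tri(t,uvt,s,uvs))
P("green base side",onz(s,(78,152),0))
im=vision.snapshot("wrist"); cv2.imwrite("pics/w0.png",im)
c=vision.calibration("wrist"); P("campos",-np.array(c["R"]).T@c["t"]); P("R",c["R"]);print(c["fx"])
st=monitor.read_state(); M=Rn.from_rotvec(st["eef_rot"]).as_matrix(); P("tool cam offset",M.T@(-np.array(c["R"]).T@c["t"]-st["ee_pos"])); P("M",M)
```

```text
tcp side/top [[  33.62    93.572]
 [-207.883  358.94 ]]
0 [197. 193.] [238. 179.] [285. 167.] [153. 218.]
0.1 [194. 160.] [236. 148.] [284. 138.] [134. 212.]
0.3 [188.  87.] [233.  80.] [283.  74.] [ 77. 196.]
0.4 [184.  48.] [231.  44.] [283.  40.] [ 34. 184.]
0.5 [181.   6.] [229.   5.] [282.   5.] [-29. 166.]
0.6 [177. -38.] [227. -36.] [281. -33.] [-124.  139.]
device foot side [0.278 0.135 0.   ]
dev top view teal foot [0.279 0.176 0.   ]
dev tri [0.284 0.18  0.252]
dev tri [0.243 0.177 0.092]
green base side [0.286 0.739 0.   ]
campos [0.098 0.646 0.373]
R [[ 0.256  0.967 -0.001]
 [ 0.927 -0.246  0.284]
 [ 0.274 -0.073 -0.959]]
294.7760444703434
tool cam offset [ 0.071 -0.001 -0.134]
M [[-0.967  0.256 -0.   ]
 [ 0.256  0.967 -0.001]
 [-0.    -0.001 -1.   ]]
```

View pics/w0.png

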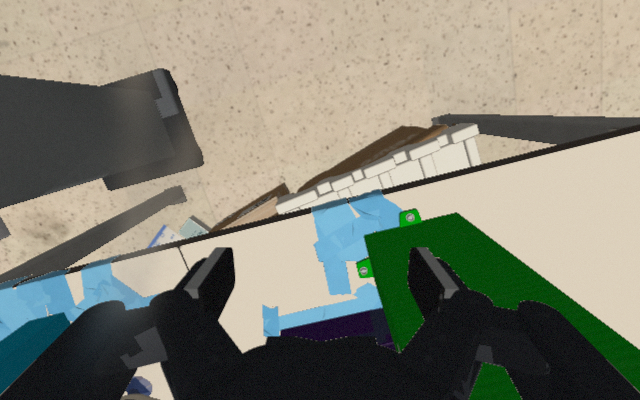

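The wrist view shows the open fingers, with the tall green column just beyond the right finger at about (440,270). I'll go straight up first, then retract radially and swing past the rods close in.

```bash
python3 -m pendant '100 0 0 -40 0 0 0;100 0 0 -40 0 0 0;100 0 0 -40 0 0 0;100 0 0 -40 0 0 0;100 0 0 -40 0 0 0'
python3 -m pendant '100 0 -20 -40 0 0 0;100 0 -40 0 0 0 0;100 0 -40 0 0 0 0;100 0 -40 0 0 0 0;100 0 -40 0 0 0 0'
python3 -m pendant '100 0 -40 0 0 0 0;100 0 -40 0 0 0 0;100 0 -40 0 0 0 0;100 0 0 0 0 0 0'
python3 -c "
from h import *
print(np.round(monitor.read_state()['joint_pos'],3))"
```

```text
clock: 0.57
ee_pos: [0.1663, 0.6278, 0.4412]
eef_rot: [-0.405, -3.115, 0.0]
force: [-0.9, 1.1, -0.3]
opening: 0.999
clock: 0.98
ee_pos: [0.1202, 0.4539, 0.4762]
eef_rot: [0.405, 3.115, -0.0]
force: [-0.1, -0.3, 1.3]
opening: 1.0
clock: 1.32
ee_pos: [0.0887, 0.3345, 0.4788]
eef_rot: [-0.405, -3.115, -0.007]
force: [1.1, 1.7, 0.9]
opening: 0.997
[-1.436e+00 -3.080e-01 -3.000e-03  1.633e+00 -1.000e-03  1.812e+00
 -1.270e-01]
```

```bash
python3 -m pendant '100 -29 -9 0 0 0 0;100 -29 -9 0 0 0 0;100 -29 -9 0 0 0 0;100 -26.5 -11 0 0 0 0;100 -26.5 -11 0 0 0 0'
python3 -m pendant '100 -26.5 -11 0 0 0 0;100 -23 -17.5 0 0 0 0;100 -23 -17.5 0 0 0 0;100 -23 -17.5 0 0 0 0'
python3 -m pendant '100 -17.5 -23 0 0 0 0;100 -17.5 -23 0 0 0 0;100 -17.5 -23 0 0 0 0'
python3 -c "
from h import *
print(np.round(monitor.read_state()['joint_pos'],3))"
```

```text
clock: 1.73
ee_pos: [0.2137, 0.2553, 0.4765]
eef_rot: [-0.405, -3.115, -0.0]
force: [0.5, 0.2, -0.0]
opening: 0.999
clock: 2.07
ee_pos: [0.2893, 0.1693, 0.4765]
eef_rot: [-0.405, -3.115, -0.0]
force: [0.5, 0.0, 0.0]
opening: 0.995
clock: 2.32
ee_pos: [0.3221, 0.089, 0.4765]
eef_rot: [-0.406, -3.115, -0.0]
force: [0.7, 0.7, -0.1]
opening: 1.003
[-0.811 -0.373  0.26   1.664  0.097  1.838  0.769]
```

```bash
python3 -m pendant '100 -11 -26.5 0 0 0 0;100 -11 -26.5 0 0 0 0;100 -11 -26.5 0 0 0 0'
python3 -m pendant '100 -7 -27 0 0 0 0;100 -7 -27 0 0 0 0;100 -7 -27 0 0 0 0;100 -7 -27 0 0 0 0'
python3 -c "
from h import *
print(np.round(monitor.read_state()['joint_pos'],3))"
```

```text
clock: 2.57
ee_pos: [0.3333, 0.0036, 0.4765]
eef_rot: [0.406, 3.115, 0.0]
force: [1.4, -0.4, -0.4]
opening: 1.003
clock: 2.9
ee_pos: [0.3324, -0.1081, 0.4765]
eef_rot: [0.407, 3.115, -0.0]
force: [0.5, 0.2, -0.3]
opening: 0.999
[-0.379 -0.369  0.368  1.647  0.135  1.838  1.313]
```

```bash
python3 -m pendant '100 -36 -3 0 0 0 0;100 -36 -3 0 0 0 0;100 -36 -3 0 0 0 0;100 -36 -3 15 0 0 0;100 -36 -3 15 0 0 0'
python3 -m pendant '100 -36 -3 20 0 0 0;100 0 0 40 0 0 0;100 0 0 40 0 0 0;100 0 0 40 0 0 0;100 0 0 0 0 0 0'
python3 - <<'E'
from h import *
s=monitor.read_state();print(np.round(s['joint_pos'],3),s['ee_pos'],s['eef_rot'])
np.save("w1.npy",vision.calibration("wrist"),allow_pickle=True)
im=vision.snapshot("wrist"); cv2.imwrite("pics/w1.png",im)
E
```

```text
clock: 3.32
ee_pos: [0.5048, -0.1677, 0.4468]
eef_rot: [0.404, 3.113, -0.001]
force: [1.2, 0.2, -0.1]
opening: 0.995
clock: 3.73
ee_pos: [0.5335, -0.1779, 0.2983]
eef_rot: [-0.404, -3.103, 0.0]
force: [0.1, 0.8, -1.2]
opening: 1.002
[-0.324  0.146  0.64   1.608 -0.086  1.429  1.636] [ 0.53346353 -0.17785007  0.29834338] [-4.03977358e-01 -3.10263368e+00  2.91718143e-04]
```

View pics/w1.png

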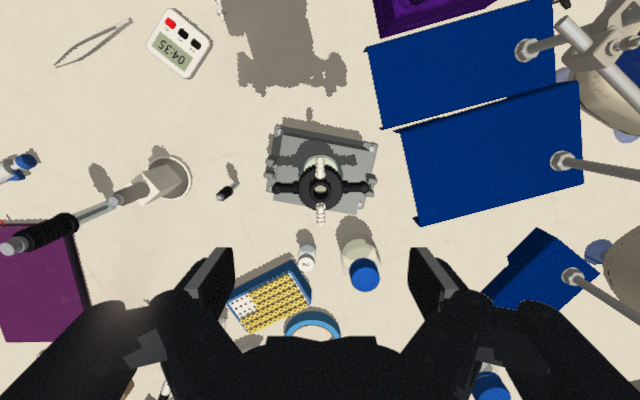

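The wrist view shows the cap's mouth at (320,189), the wings to about (277,187) and (370,186), and the ports at (320,165) and (321,215). The probe in its stand is at about (155,185) and the tall lookalike is at (60,225). I'll enlarge this view to measure it.

Run:
```python
import cv2,numpy as np
t=cv2.imread("pics/w1.png")
a=cv2.resize(t[110:220,255:390],(742,605),interpolation=cv2.INTER_CUBIC)[:600]
cv2.imwrite("pics/z2.png",a)
```

```text
(no output)
```

View pics/z2.png

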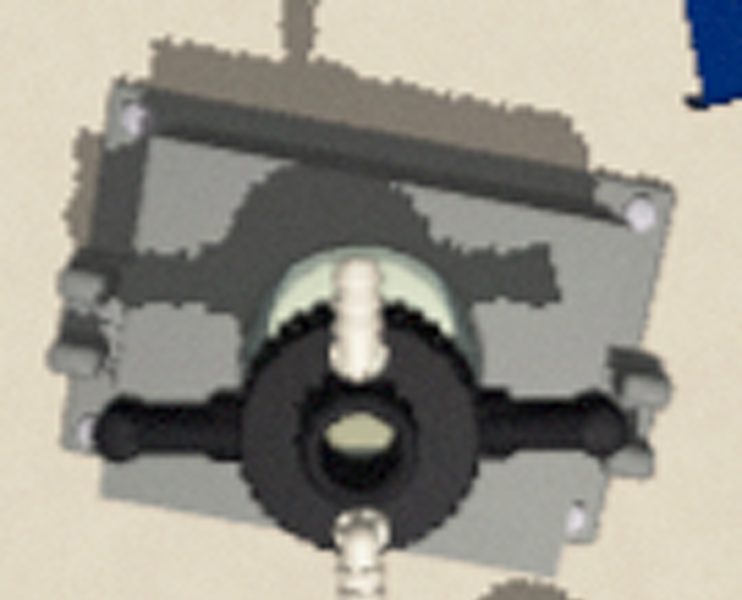

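Run:
```python
from h import *
c=np.load("w1.npy",allow_pickle=True).item()
f=lambda x,y:(255+(x+.5)/5.496-.5,110+(y+.5)/5.5-.5)
o=lambda p,z:onz(c,f(*p),z)
ang=lambda v:np.degrees(np.arctan2(v[1],v[0]))
print("mouth",o((360,441),.143),"at .140",o((360,441),.140))
w=o((118,428),.121),o((603,425),.121);print("wings",w,(w[0]+w[1])/2,ang(w[1]-w[0]))
h=o((357,300),.14),o((362,560),.14);print("hose",ang(h[1]-h[0]))
g=(o((85,278),.075)+o((75,350),.075))/2,(o((640,380),.075)+o((632,455),.075))/2
print("guides",g,(g[0]+g[1])/2,ang(g[1]-g[0]),np.linalg.norm(g[1]-g[0]))
b=[o(p,.014) for p in((133,118),(640,212),(577,520),(85,432))]
print("bolts mean",np.mean(b,0),ang(b[1]-b[0]),ang(b[2]-b[3]),ang(b[0]-b[3])-90,ang(b[1]-b[2])-90)
s=monitor.read_state();M=Rn.from_rotvec(s["eef_rot"]).as_matrix();print(s["ee_pos"],M.round(3),ang(M[:,1]),s["torque"],s["force"])
```

```text
mouth [ 0.5372159 -0.1803953  0.143    ] at .140 [ 0.5379467  -0.18060154  0.14      ]
wings (array([ 0.52771564, -0.22761439,  0.121     ]), array([ 0.55175043, -0.13452963,  0.121     ])) [ 0.53973303 -0.18107201  0.121     ] 75.52225174561441
hose -13.833971539967033
guides (array([ 0.50960204, -0.23798063,  0.075     ]), array([ 0.56457128, -0.12310788,  0.075     ])) [ 0.53708666 -0.18054425  0.075     ] 64.42781565782339 0.1273474233567273
bolts mean [ 0.53840208 -0.18124796  0.014     ] 64.81763998591745 64.64500139486883 64.08338037370544 66.0436887256493
[ 0.53507276 -0.17824428  0.30333119] [[-0.967  0.256 -0.007]
 [ 0.256  0.967  0.001]
 [ 0.007 -0.001 -1.   ]] 75.17640798252349 [-0.02959184 -0.00538689  0.01710405] [-0.60584546  1.01624452  0.5131838 ]
```

Measured: vessel axis (0.538, -0.181), guide line 64.7°, ports 165.8°. The first line-up is therefore 101° clockwise. I'll put the tool over the axis, its finger line about 33° counterclockwise of the wings.

```bash
python3 -m pendant '95 -4 -2 0 0 0 -7;95 0 0 0 0 0 -7;95 0 0 0 0 0 -7;95 0 0 0 0 0 -7;95 0 0 0 0 0 -5'
python3 -m pendant '95 0 0 40 0 0 0;95 0 0 40 0 0 0;95 0 0 40 0 0 0;95 0 0 0 0 0 0'
cat >> h.py <<'E'
def st(tgt=(0.538,-0.181)):
    s=monitor.read_state();M=Rn.from_rotvec(s["eef_rot"]).as_matrix()
    d=np.r_[tgt,s["ee_pos"][2]]-s["ee_pos"]
    print("t",round(s["clock"],2),"pos",s["ee_pos"].round(4),"yaw_y",np.degrees(np.arctan2(M[1,1],M[0,1])).round(1),"tilt(tool x,y mrad)",(M[2,:2]*1e3).round(1),"to_tgt tool mm",(M.T@d*1e3).round(1),"q",s["joint_pos"].round(2),"F",s["force"].round(1),"T",s["torque"].round(3),"op",round(s["opening"],3))
E
python3 -c "
from h import *
st()"
```

```text
clock: 4.2
ee_pos: [0.5417, -0.1824, 0.3106]
eef_rot: [-0.506, 3.096, -0.002]
force: [0.2, 0.1, -0.3]
opening: 0.952
clock: 4.53
ee_pos: [0.5386, -0.1809, 0.1831]
eef_rot: [0.496, -3.096, -0.003]
force: [-0.5, 0.2, -0.8]
opening: 0.951
t 4.53 pos [ 0.5386 -0.1809  0.1831] yaw_y 108.2 tilt(tool x,y mrad) [5.4 3. ] to_tgt tool mm [0.6 0.1 0. ] q [-0.26  0.23  0.58  1.76 -0.13  1.2   2.25] F [-0.5  0.2 -0.8] T [0.097 0.04  0.011] op 0.951
```

```bash
python3 -m pendant '95 0 0 25 0 0 0;95 0 0 25 0 0 0;95 0 0 15 0 0 0;95 0 0 10 0 0 0;95 0 0 0 0 0 0'
python3 -c "
from h import *
st()"
```

```text
clock: 4.95
ee_pos: [0.5416, -0.182, 0.113]
eef_rot: [-0.497, 3.101, -0.0]
force: [0.2, 1.2, -0.3]
opening: 0.949
t 4.95 pos [ 0.5416 -0.182   0.113 ] yaw_y 108.2 tilt(tool x,y mrad) [-0.8 -0.4] to_tgt tool mm [ 3.1  2.1 -0. ] q [-0.23  0.3   0.57  1.83 -0.19  1.06  2.29] F [ 0.2  1.2 -0.3] T [-0.002  0.095 -0.021] op 0.949
```

```bash
cat > r.py <<'E'
from h import *
s=monitor.read_state();M=Rn.from_rotvec(s["eef_rot"]).as_matrix()
print(">> t",round(s["clock"],2),"yaw",np.degrees(np.arctan2(M[1,1],M[0,1])).round(1),"Tz",s["torque"][2].round(3),"j7 eff",s["effort"][6].round(3),"F",s["force"].round(1),"pos",s["ee_pos"].round(4))
E
python3 -m pendant '95 3 2 6 0 0 0;95 0 0 0 0 0 0' >/dev/null; python3 r.py
python3 -m pendant '95 0 0 0 0 0 3;95 0 0 0 0 0 3'>/dev/null; python3 r.py
python3 -m pendant '95 0 0 0 0 0 3;95 0 0 0 0 0 3'>/dev/null; python3 r.py
python3 -m pendant '95 0 0 0 0 0 3;95 0 0 0 0 0 3'>/dev/null; python3 r.py
python3 -m pendant '95 0 0 0 0 0 3;95 0 0 0 0 0 3'>/dev/null; python3 r.py
```

```text
>> t 5.12 yaw 108.2 Tz -0.029 j7 eff 0.014 F [-0.6  0.8 -1.2] pos [ 0.5374 -0.1812  0.1069]
>> t 5.28 yaw 102.0 Tz -0.016 j7 eff 1.482 F [0.  0.1 0. ] pos [ 0.5376 -0.1813  0.1072]
>> t 5.45 yaw 96.0 Tz 0.124 j7 eff 1.108 F [ 2.4 -1.1 -0.5] pos [ 0.5379 -0.1813  0.1073]
>> t 5.62 yaw 90.0 Tz 0.136 j7 eff 1.112 F [ 2.3 -0.5 -1. ] pos [ 0.5383 -0.1813  0.1074]
>> t 5.78 yaw 84.0 Tz 0.198 j7 eff 1.109 F [ 3.2 -0.9 -2.3] pos [ 0.5383 -0.1812  0.1073]
```

```bash
python3 -m pendant '95 0 0 0 0 0 3;95 0 0 0 0 0 3'>/dev/null; python3 r.py
python3 -m pendant '95 0 0 0 0 0 3;95 0 0 0 0 0 3'>/dev/null; python3 r.py
python3 -m pendant '95 0 0 0 0 0 3;95 0 0 0 0 0 3'>/dev/null; python3 r.py
python3 -m pendant '95 0 0 0 0 0 3;95 0 0 0 0 0 3'>/dev/null; python3 r.py
```

```text
>> t 5.95 yaw 78.0 Tz 0.099 j7 eff 1.106 F [ 1.5 -1.6 -2. ] pos [ 0.5382 -0.1812  0.1073]
>> t 6.12 yaw 72.0 Tz 0.114 j7 eff 1.102 F [ 1.9 -1.  -1.4] pos [ 0.5381 -0.1812  0.1072]
>> t 6.28 yaw 66.0 Tz 0.139 j7 eff 1.099 F [ 1.8 -1.3 -1.6] pos [ 0.5381 -0.1812  0.1072]
>> t 6.45 yaw 60.0 Tz 0.158 j7 eff 1.095 F [ 1.9 -0.7 -2.5] pos [ 0.538  -0.1811  0.1071]
```

```bash
python3 -m pendant '95 0 0 0 0 0 3;95 0 0 0 0 0 3'>/dev/null; python3 r.py
python3 -m pendant '95 0 0 0 0 0 3;95 0 0 0 0 0 3'>/dev/null; python3 r.py
python3 -m pendant '95 0 0 0 0 0 3;95 0 0 0 0 0 3'>/dev/null; python3 r.py
python3 -m pendant '95 0 0 0 0 0 3;95 0 0 0 0 0 3'>/dev/null; python3 r.py
python3 -m pendant '95 0 0 0 0 0 3;95 0 0 0 0 0 3'>/dev/null; python3 r.py
```

```text
>> t 6.62 yaw 54.1 Tz 0.14 j7 eff 1.09 F [ 1.2 -0.1 -2.1] pos [ 0.5379 -0.1811  0.107 ]
>> t 6.78 yaw 48.1 Tz 0.099 j7 eff 1.086 F [ 1.  -0.4 -1.3] pos [ 0.5378 -0.181   0.107 ]
>> t 6.95 yaw 42.1 Tz 0.106 j7 eff 1.081 F [ 1.5  0.4 -1.7] pos [ 0.5378 -0.1809  0.107 ]
>> t 7.12 yaw 36.1 Tz 0.118 j7 eff 1.075 F [ 0.2  0.2 -2.1] pos [ 0.5378 -0.1809  0.1069]
>> t 7.28 yaw 30.1 Tz 0.103 j7 eff 1.07 F [ 0.9 -0.5 -1.9] pos [ 0.5377 -0.1808  0.1069]
```

No drag by 67° of turn, which is past the 56° limit for using the first line-up. The target is therefore the second line-up, 281° in all. I'll keep turning and watch for the drag.

```bash
python3 -m pendant '95 0 0 0 0 0 3;95 0 0 0 0 0 3'>/dev/null; python3 r.py
python3 -m pendant '95 0 0 0 0 0 3;95 0 0 0 0 0 3'>/dev/null; python3 r.py
python3 -m pendant '95 0 0 0 0 0 3;95 0 0 0 0 0 3'>/dev/null; python3 r.py
python3 -m pendant '95 0 0 0 0 0 3;95 0 0 0 0 0 3'>/dev/null; python3 r.py
python3 -m pendant '95 0 0 0 0 0 3;95 0 0 0 0 0 3'>/dev/null; python3 r.py
python3 -m pendant '95 0 0 0 0 0 3;95 0 0 0 0 0 3'>/dev/null; python3 r.py
python3 -m pendant '95 0 0 0 0 0 3;95 0 0 0 0 0 3'>/dev/null; python3 r.py
python3 -m pendant '95 0 0 0 0 0 3;95 0 0 0 0 0 3'>/dev/null; python3 r.py
```

```text
>> t 7.45 yaw 24.1 Tz 0.118 j7 eff 1.064 F [ 0.3  1.2 -2.9] pos [ 0.5377 -0.1807  0.1069]
>> t 7.62 yaw 18.1 Tz 0.109 j7 eff 1.057 F [ 0.6  0.7 -2.9] pos [ 0.5377 -0.1807  0.1068]
>> t 7.78 yaw 12.1 Tz 0.1 j7 eff 1.051 F [ 1.6  0.1 -2.6] pos [ 0.5377 -0.1806  0.1068]
>> t 7.95 yaw 6.1 Tz 0.109 j7 eff 1.043 F [ 0.6  1.5 -1.4] pos [ 0.5376 -0.1805  0.1068]
>> t 8.12 yaw 0.1 Tz 0.132 j7 eff 1.018 F [ 1.1  1.7 -2.3] pos [ 0.5376 -0.1804  0.1067]
>> t 8.28 yaw -5.9 Tz 0.406 j7 eff 0.762 F [ 1.4  1.8 -3.3] pos [ 0.5377 -0.1802  0.1067]
>> t 8.45 yaw -11.9 Tz 0.449 j7 eff 0.673 F [ 1.1  2.2 -3.2] pos [ 0.5378 -0.18    0.1067]
>> t 8.62 yaw -17.9 Tz 0.489 j7 eff 0.641 F [ 1.7  2.  -2.9] pos [ 0.5379 -0.1799  0.1066]
```

Drag took up at yaw about -3°, roughly 1.75 rad of turn. The next line-up is about 3.1 rad past that. I'll turn most of the way, then regrip.

```bash
python3 -m pendant '95 0 0 0 0 0 4;95 0 0 0 0 0 4;95 0 0 0 0 0 4;95 0 0 0 0 0 4;95 0 0 0 0 0 4'>/dev/null; python3 r.py
python3 -m pendant '95 0 0 0 0 0 4;95 0 0 0 0 0 4;95 0 0 0 0 0 4;95 0 0 0 0 0 4;95 0 0 0 0 0 4'>/dev/null; python3 r.py
python3 -m pendant '95 0 0 0 0 0 4;95 0 0 0 0 0 4;95 0 0 0 0 0 4;95 0 0 0 0 0 4;95 0 0 0 0 0 4'>/dev/null; python3 r.py
python3 -m pendant '95 0 0 0 0 0 4;95 0 0 0 0 0 4;95 0 0 0 0 0 4;95 0 0 0 0 0 4;95 0 0 0 0 0 4'>/dev/null; python3 r.py
python3 -c "
from h import *
st()"
```

```text
>> t 9.03 yaw -37.9 Tz 0.59 j7 eff 0.845 F [ 2.5  2.2 -5. ] pos [ 0.5382 -0.1797  0.1066]
>> t 9.45 yaw -57.8 Tz 0.749 j7 eff 0.806 F [ 4.4  1.5 -5.9] pos [ 0.5385 -0.1796  0.1065]
>> t 9.87 yaw -77.8 Tz 0.613 j7 eff 0.786 F [ 5.5  0.5 -7.4] pos [ 0.5388 -0.1797  0.1065]
>> t 10.28 yaw -97.8 Tz 0.698 j7 eff 0.9 F [ 7.2 -0.3 -8.7] pos [ 0.539  -0.1798  0.1064]
t 10.28 pos [ 0.539  -0.1798  0.1064] yaw_y -97.8 tilt(tool x,y mrad) [ 2.7 -1.2] to_tgt tool mm [-0.8  1.3 -0. ] q [-0.73  0.63  1.31  1.87 -0.67  1.18 -0.9 ] F [ 7.2 -0.3 -8.7] T [-0.065 -1.347  0.698] op 0.949
```

```bash
python3 -m pendant '95 0 0 0 0 0 -5;95 0 0 0 0 0 -5;95 0 0 -25 0 0 0;95 0 0 -25 0 0 0;95 0 0 0 0 0 -7'>/dev/null; python3 r.py
python3 -m pendant '95 0 0 0 0 0 -7;95 0 0 0 0 0 -7;95 0 0 0 0 0 -7;95 0 0 0 0 0 -7;95 0 0 0 0 0 -7'>/dev/null
python3 -m pendant '95 0 0 0 0 0 -7;95 0 0 0 0 0 -7;95 0 0 0 0 0 -7;95 0 0 0 0 0 -7;95 0 0 0 0 0 -7'>/dev/null;python3 r.py
python3 -m pendant '95 0 0 0 0 0 -7;95 0 0 0 0 0 -7;95 0 0 0 0 0 -7;95 0 0 0 0 0 -7;95 0 0 0 0 0 -7'>/dev/null
python3 -m pendant '95 0 0 0 0 0 -7;95 0 0 0 0 0 -7;95 0 0 0 0 0 -7;95 0 0 0 0 0 -7;95 0 0 0 0 0 -7'>/dev/null;python3 r.py
python3 -m pendant '95 0 0 0 0 0 -7;95 0 0 0 0 0 -7;95 0 0 0 0 0 -7;95 0 0 0 0 0 -7;95 0 0 0 0 0 -7'
python3 -c "
from h import *
st()"
```

```text
>> t 10.7 yaw -81.0 Tz 0.047 j7 eff -5.482 F [ 0.  -1.   0.4] pos [ 0.5391 -0.1821  0.1605]
>> t 11.53 yaw -10.5 Tz 0.045 j7 eff -2.756 F [ 0.4 -0.3  0.6] pos [ 0.5376 -0.181   0.1571]
>> t 12.37 yaw 59.5 Tz 0.012 j7 eff -2.903 F [-1.4  0.1 -0.6] pos [ 0.5375 -0.1812  0.1572]
clock: 12.78
ee_pos: [0.5375, -0.1812, 0.1572]
eef_rot: [-0.124, 3.137, -0.0]
force: [-0.2, -0.3, 0.7]
opening: 0.947
t 12.78 pos [ 0.5375 -0.1812  0.1572] yaw_y 94.5 tilt(tool x,y mrad) [-2.  -0.1] to_tgt tool mm [-0.5  0.2  0. ] q [-0.32  0.26  0.66  1.8  -0.17  1.14  2.05] F [-0.2 -0.3  0.7] T [-0.052  0.088  0.059] op 0.947
```

Run:
```python
from h import *
np.save("w2.npy",vision.calibration("wrist"),allow_pickle=True)
cv2.imwrite("pics/w2.png",vision.snapshot("wrist"))
```

```text
(no output)
```

View pics/w2.png

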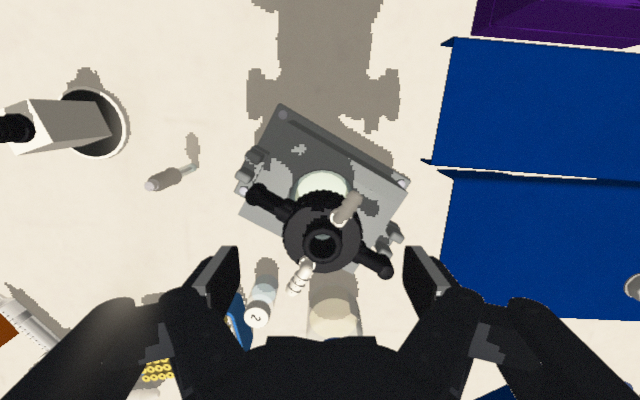

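The wings are at about (256,195) and (386,268), the ports at (350,205) and (298,283), and the mouth at (321,244).

Run:
```python
from h import *
c=np.load("w2.npy",allow_pickle=True).item()
o=lambda p,z:onz(c,p,z)
ang=lambda v:np.degrees(np.arctan2(v[1],v[0]))
w=o((256,195),.119),o((386,268),.119);print(w,np.linalg.norm(w[1]-w[0]),(w[0]+w[1])/2,"wing",ang(w[1]-w[0]))
h=o((351,203),.138),o((297,285),.138);print("hose",ang(h[0]-h[1])); print("mouth",o((321,244),.141))
```

```text
(array([ 0.51884432, -0.22307358,  0.119     ]), array([ 0.56205219, -0.13734943,  0.119     ])) 0.09599766570382692 [ 0.54044826 -0.18021151  0.119     ] wing 63.25034738670188
hose 153.58729062169934
mouth [ 0.53775812 -0.18200925  0.141     ]
```

```bash
python3 -m pendant '95 0 0 25 0 0 0;95 0 0 17 0 0 0;95 0 0 10 0 0 0;95 0 0 0 0 0 0'>/dev/null; python3 r.py
python3 -m pendant '95 0 0 0 0 0 4;95 0 0 0 0 0 4;95 0 0 0 0 0 4;95 0 0 0 0 0 4;95 0 0 0 0 0 4'>/dev/null; python3 r.py
python3 -m pendant '95 0 0 0 0 0 4;95 0 0 0 0 0 4;95 0 0 0 0 0 4;95 0 0 0 0 0 4;95 0 0 0 0 0 4'>/dev/null;python3 r.py
python3 -m pendant '95 0 0 0 0 0 4;95 0 0 0 0 0 4;95 0 0 0 0 0 4;95 0 0 0 0 0 4;95 0 0 0 0 0 4'>/dev/null; python3 r.py
python3 -m pendant '95 0 0 0 0 0 4;95 0 0 0 0 0 4;95 0 0 0 0 0 4;95 0 0 0 0 0 4;95 0 0 0 0 0 4'>/dev/null;python3 r.py
```

```text
>> t 13.17 yaw 94.1 Tz -0.004 j7 eff 0.167 F [-0.5 -0.3  0.7] pos [ 0.5361 -0.1807  0.1024]
>> t 13.58 yaw 73.9 Tz 0.503 j7 eff 1.067 F [ 3.8 -2.6 -3.9] pos [ 0.5383 -0.1817  0.1052]
>> t 14.0 yaw 53.9 Tz 0.633 j7 eff 0.944 F [ 1.3 -2.  -4.2] pos [ 0.538  -0.1817  0.1051]
>> t 14.42 yaw 34.0 Tz 0.647 j7 eff 0.907 F [ 1.1 -1.5 -3.3] pos [ 0.5377 -0.1815  0.105 ]
>> t 14.83 yaw 14.0 Tz 0.669 j7 eff 0.868 F [ 0.2 -1.1 -3.1] pos [ 0.5374 -0.1811  0.1048]
```

```bash
python3 -m pendant '95 0 0 0 0 0 4;95 0 0 0 0 0 4;95 0 0 0 0 0 4;95 0 0 0 0 0 3;95 0 0 0 0 0 2.5'>/dev/null; python3 r.py
python3 -m pendant '95 0 0 0 0 0 2;95 0 0 0 0 0 0'>/dev/null; python3 r.py
python3 -m pendant '95 0 0 0 0 0 -5;95 0 0 0 0 0 -5;95 0 0 -25 0 0 0;95 0 0 -25 0 0 0;95 0 0 0 0 0 0'>/dev/null
python3 - <<'E'
from h import *
st()
np.save("w3.npy",vision.calibration("wrist"),allow_pickle=True)
cv2.imwrite("pics/w3.png",vision.snapshot("wrist"))
E
```

```text
>> t 15.25 yaw -3.5 Tz 0.532 j7 eff 0.155 F [-1.1  0.6 -1.4] pos [ 0.5374 -0.1807  0.1047]
>> t 15.42 yaw -5.4 Tz 0.059 j7 eff -0.761 F [-0.1  1.5 -0.3] pos [ 0.5375 -0.1805  0.1046]
t 15.83 pos [ 0.5393 -0.1826  0.1587] yaw_y 4.6 tilt(tool x,y mrad) [-1.4  6.6] to_tgt tool mm [ 1.7 -1.2 -0. ] q [-0.59  0.34  1.01  1.81 -0.32  1.16  0.61] F [ 0.7 -1.4 -0.1] T [ 0.004 -0.031 -0.021] op 0.952
```

View pics/w3.png

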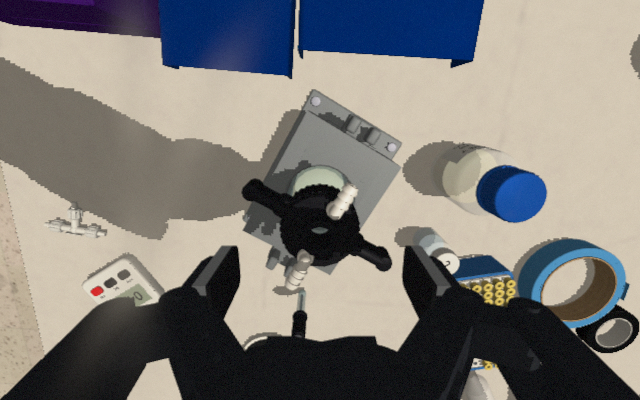

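The wings are at (254,188) and (382,261), the ports at (344,200) and (298,275). Of the holder I can see the bolts at (316,101) and (391,147) and the far guide's prongs at (354,124) and (373,135).

Run:
```python
from h import *
c=np.load("w3.npy",allow_pickle=True).item()
o=lambda p,z:onz(c,p,z)
ang=lambda v:np.degrees(np.arctan2(v[1],v[0]))
w=o((254,188),.117),o((382,261),.117);print(np.linalg.norm(w[1]-w[0]),(w[0]+w[1])/2,"wing",ang(w[1]-w[0]))
h=o((350,187),.137),o((293,286),.137);print("hose",ang(h[0]-h[1])); 
b=o((316,101),.014),o((391,147),.014);print("bolts",ang(b[1]-b[0])+90)
g=o((354,124),.075),o((373,135),.075);print("prongs",ang(g[1]-g[0])+90,"guide dir from axis",ang((g[0]+g[1])/2-np.r_[.538,-.181,.075]))
print("mouth",o((320,231),.138))
```

```text
0.09592178594477063 [ 0.54027466 -0.18210482  0.117     ] wing -26.98665657922827
hose 66.6515245729049
bolts 64.31400836410847
prongs 65.71430085689703 guide dir from axis 63.86822961815424
mouth [ 0.53940905 -0.17676397  0.138     ]
```

All the readings agree to about 2°: cap axis 63 to 66.6° against guide line 64 to 65.7°, with a tolerance of 5.7°. The cap is done and released. Next I'll move over the stand and look.

```bash
python3 -m pendant '95 0 0 -40 0 0 0;95 0 0 -40 0 0 0;80 0 0 -30 0 0 0;60 -36 -10 0 0 0 0;60 -36 -10 0 0 0 0'
python3 -m pendant '60 -36 -10 0 0 0 0;60 -36 -10 0 0 0 0;60 -36 -10 0 0 0 0;60 -36 -10 0 0 0 0;60 0 0 0 0 0 0'
python3 - <<'E'
from h import *
st((.494,-.402))
np.save("w4.npy",vision.calibration("wrist"),allow_pickle=True)
cv2.imwrite("pics/w4.png",vision.snapshot("wrist"))
s=vision.calibration("side");t=vision.calibration("top");P=lambda v:print(np.round(v,3))
P(onz(s,(352,280),0));P(tri(t,(407,188),s,(355,207)));P(tri(t,(318.5,186.5),s,(303,209)))
E
```

```text
clock: 16.3
ee_pos: [0.5252, -0.2527, 0.2656]
eef_rot: [2.118, 2.316, 0.005]
force: [0.3, -0.7, -0.4]
opening: 0.6
clock: 16.72
ee_pos: [0.4892, -0.4096, 0.2638]
eef_rot: [2.14, 2.298, -0.006]
force: [-1.8, -0.5, 0.0]
opening: 0.602
t 16.72 pos [ 0.4892 -0.4096  0.2638] yaw_y 4.1 tilt(tool x,y mrad) [-3.8 -2. ] to_tgt tool mm [ 7.3  5.3 -0. ] q [-0.13  0.45  1.05  1.5  -0.38  1.42  1.  ] F [-1.8 -0.5  0. ] T [-0.044  0.089  0.057] op 0.602
[ 0.506 -0.506  0.   ]
[ 0.511 -0.5    0.154]
[ 0.528 -0.31   0.08 ]
```

View pics/w4.png

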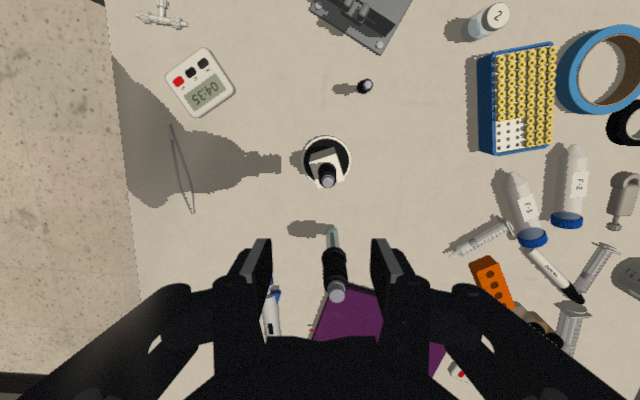

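The stand's foot is centred at (327,161) and the probe's plug top is at (328,183). The small lookalike is at (365,86) and the tall one is at (335,265).

Run:
```python
from h import *
c=np.load("w4.npy",allow_pickle=True).item(); im=cv2.imread("pics/w4.png")
P=lambda n,v:print(n,np.round(v,4))
P("plug top",onz(c,(328,181.5),.126)); P("foot",onz(c,(327,161),.005))
t=vision.calibration("top");P("tri plug",tri(c,(328,182),t,(300+197.5*.3-.35,170+93.5*.3-.35)))
g=cv2.cvtColor(im,cv2.COLOR_BGR2GRAY); print(g[165:195:2,316:342:2])
st()
```

```text
plug top [ 0.4963 -0.4027  0.126 ]
foot [ 0.4977 -0.4034  0.005 ]
tri plug [ 0.4948 -0.4014  0.127 ]
[[120 120  61  17  15   4  18  27  38 199 222 221 132]
 [118  95  15   7  14  10  12  17  20  51 221 222 165]
 [118  59  12  17  11  18  17  16  15  29 190 221 221]
 [117  42   7  14  21  24  21  19  19  28 182 221 222]
 [117  49  15  17  18  22  18  33  32  28 184 221 221]
 [117  75  10  10  83 104 107 108  40  32 185 220 219]
 [117  78   8  57  70 121 134  88 115  40 185 221 220]
 [202 134  19  59 134 159 166 168 122  75 151 219 220]
 [218 181  12  99 148 150 154 159 165  65 140 220 204]
 [212 219  63  98 151 153 150 151 155  59 168 184 185]
 [195 218 207  50 140 153 152 155 105 150 184 185 182]
 [184 217 212 190 129 128 145 119 174 184 182 183 183]
 [179 186 185 183 184 187 185 184 184 183 184 184 181]
 [181 182 182 184 186 189 186 184 183 183 184 183 183]
 [185 183 182 182 182 186 185 184 182 183 182 184 186]]
t 16.77 pos [ 0.4911 -0.4064  0.2636] yaw_y 4.2 tilt(tool x,y mrad) [-2.1 -1.6] to_tgt tool mm [221.4  63.3  -0.6] q [-0.13  0.45  1.04  1.5  -0.38  1.42  1.  ] F [-0.9  0.3 -0.6] T [ 0.01  -0.022 -0.062] op 0.599
```

```bash
python3 -m pendant '60 3 4 40 0 0 0;60 0 0 40 0 0 0;60 0 0 40 0 0 0;60 0 0 20 0 0 0;60 0 0 0 0 0 0'
python3 -m pendant '60 0 0 0 0 0 0'>/dev/null; python3 -c "
from h import *
st((.496,-.4025))"
```

```text
clock: 17.18
ee_pos: [0.4973, -0.3945, 0.1186]
eef_rot: [-2.122, -2.306, 0.001]
force: [-0.7, -0.2, -0.4]
opening: 0.601
t 17.27 pos [ 0.4987 -0.3969  0.1234] yaw_y 4.7 tilt(tool x,y mrad) [ 1.  -1.3] to_tgt tool mm [-5.3 -3.1 -0. ] q [-0.1   0.55  0.96  1.67 -0.48  1.18  1.06] F [-0.8 -0.3  1.3] T [-0.056 -0.004  0.011] op 0.6
```

```bash
python3 -m pendant '60 -5 -3 15 0 0 0;60 0 0 15 0 0 0;60 0 0 0 0 0 0;60 0 0 0 0 0 0;60 0 0 0 0 0 0'
python3 -c "
from h import *
st((.496,-.4025))"
```

```text
clock: 17.68
ee_pos: [0.4962, -0.4033, 0.0943]
eef_rot: [2.129, 2.31, 0.0]
force: [0.3, -0.1, 0.2]
opening: 0.597
t 17.68 pos [ 0.4962 -0.4033  0.0943] yaw_y 4.7 tilt(tool x,y mrad) [-0.4  0.6] to_tgt tool mm [ 0.8 -0.1 -0. ] q [-0.07  0.59  0.93  1.69 -0.51  1.13  1.09] F [ 0.3 -0.1  0.2] T [ 0.021 -0.012  0.013] op 0.597
```

```bash
python3 -m pendant '0 0 0 0 0 0 0;0 0 0 0 0 0 0;0 0 0 0 0 0 0;0 0 0 0 0 0 0;0 0 0 0 0 0 0' 30
python3 -m pendant '0 0 0 0 0 0 0;0 0 0 0 0 0 0;0 0 0 0 0 0 0' 30
python3 -c "
from h import *
st((.496,-.4025))"
```

```text
clock: 18.1
ee_pos: [0.4962, -0.4033, 0.0942]
eef_rot: [2.128, 2.31, 0.0]
force: [0.6, 1.0, 4.5]
opening: 0.199
clock: 18.35
ee_pos: [0.4962, -0.4033, 0.0941]
eef_rot: [2.129, 2.31, 0.0]
force: [-0.3, 2.6, 5.7]
opening: 0.2
t 18.35 pos [ 0.4962 -0.4033  0.0941] yaw_y 4.7 tilt(tool x,y mrad) [-0.3  0.7] to_tgt tool mm [ 0.8 -0.1 -0. ] q [-0.07  0.59  0.93  1.69 -0.51  1.13  1.09] F [-0.3  2.6  5.7] T [0.252 0.041 0.001] op 0.2
```

```bash
python3 -m pendant '0 0 0 -8 0 0 0;0 0 0 -15 0 0 0;0 0 0 -20 0 0 0;0 0 0 -20 0 0 0;0 0 0 -25 0 0 0'
python3 -m pendant '0 0 0 -30 0 0 0;0 0 0 -30 0 0 0;0 0 0 -20 0 0 0;0 0 0 0 0 0 0'
python3 -c "
from h import *
st((.538,-.181))
"
```

```text
clock: 18.77
ee_pos: [0.4953, -0.403, 0.1828]
eef_rot: [-2.129, -2.309, 0.001]
force: [0.5, -1.2, -0.5]
opening: 0.2
clock: 19.1
ee_pos: [0.4965, -0.405, 0.2674]
eef_rot: [2.125, 2.304, 0.001]
force: [-0.6, 0.4, 0.1]
opening: 0.204
t 19.1 pos [ 0.4965 -0.405   0.2674] yaw_y 4.6 tilt(tool x,y mrad) [-4.3  5.2] to_tgt tool mm [219.9  59.5  -0.6] q [-0.14  0.45  1.04  1.49 -0.39  1.42  1.  ] F [-0.6  0.4  0.1] T [-0.041 -0.03  -0.018] op 0.204
```

```bash
python3 -m pendant '0 31 8.5 0 0 0 0;0 31 8.5 0 0 0 0;0 31 8.5 0 0 0 0;0 31 8.5 0 0 0 0;0 31 8.5 0 0 0 0'
python3 -m pendant '0 31 8.5 0 0 0 0;0 31 8.5 0 0 0 0;0 0 0 0 0 0 0;0 0 0 0 0 0 0;0 0 0 0 0 0 0'
python3 -c "
from h import *
st((.538,-.181))
"
```

```text
clock: 19.52
ee_pos: [0.5252, -0.2439, 0.2616]
eef_rot: [-2.129, -2.309, 0.0]
force: [-0.0, -0.4, 0.0]
opening: 0.199
clock: 19.93
ee_pos: [0.5372, -0.1825, 0.2618]
eef_rot: [2.129, 2.31, -0.0]
force: [-0.3, -0.9, -1.1]
opening: 0.206
t 19.93 pos [ 0.5372 -0.1825  0.2618] yaw_y 4.7 tilt(tool x,y mrad) [-0.2 -0.1] to_tgt tool mm [ 1.4  1.  -0. ] q [-0.67  0.25  1.1   1.68 -0.22  1.36  0.54] F [-0.3 -0.9 -1.1] T [ 0.013 -0.034 -0.025] op 0.206
```

```bash
python3 -m pendant '0 1.4 1 15 0 0 0;0 0 0 15 0 0 0;0 0 0 0 0 0 0;0 0 0 0 0 0 0;0 0 0 0 0 0 0'
python3 - <<'E'
from h import *
st((.538,-.181))
I={}
for n in("side","top","wrist"):
    np.save(f"c5{n}.npy",vision.calibration(n),allow_pickle=True); I[n]=vision.snapshot(n); cv2.imwrite(f"pics/{n}5.png",I[n])
p=proj(vision.calibration("side"),[.538,-.181,.145])[0].astype(int);q=proj(vision.calibration("top"),[.538,-.181,.145])[0].astype(int);print(p,q)
o=np.zeros((600,800,3),np.uint8)
R=lambda a,w,h:cv2.resize(a,(w,h),interpolation=cv2.INTER_CUBIC)
o[:,:400]=R(I["side"][p[1]-45:p[1]+45,p[0]-30:p[0]+30],400,600)
o[:300,400:]=R(I["top"][q[1]-30:q[1]+30,q[0]-40:q[0]+40],400,300)
o[300:,400:]=R(I["wrist"][180:330,220:420],400,300)
cv2.imwrite("pics/z5.png",o)
E
```

```text
clock: 20.35
ee_pos: [0.5382, -0.1819, 0.2324]
eef_rot: [2.131, 2.307, -0.0]
force: [0.5, -0.0, -0.7]
opening: 0.199
t 20.35 pos [ 0.5382 -0.1819  0.2324] yaw_y 4.6 tilt(tool x,y mrad) [-0.6  0.3] to_tgt tool mm [ 0.9 -0.1 -0. ] q [-0.65  0.27  1.08  1.72 -0.25  1.3   0.56] F [ 0.5 -0.  -0.7] T [-0.022 -0.034  0.016] op 0.199
[274 165] [259 174]
```

View pics/z5.png

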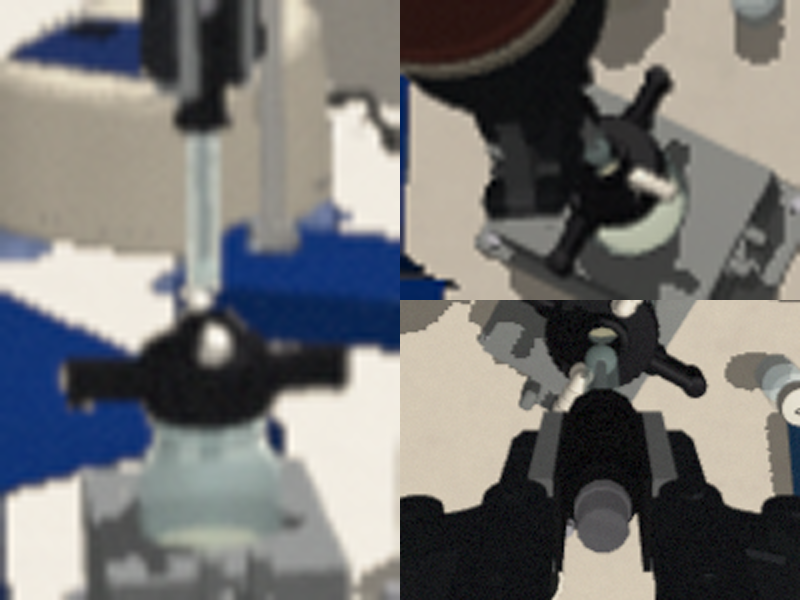

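The stem is centred over the port in two independent views. In the side crop the stem is at column 204 and the cap at 205. In the wrist crop the stem is at 601 and the mouth at 602. I'll lower gently and watch the force.

```bash
python3 -m pendant '0 0 0 5 0 0 0;0 0 0 5 0 0 0'>/dev/null; python3 r.py
python3 -m pendant '0 0 0 4 0 0 0;0 0 0 4 0 0 0'>/dev/null; python3 r.py
python3 -m pendant '0 0 0 4 0 0 0;0 0 0 4 0 0 0'>/dev/null; python3 r.py
python3 -m pendant '0 0 0 4 0 0 0;0 0 0 4 0 0 0'>/dev/null; python3 r.py
```

```text
>> t 20.67 yaw 4.7 Tz -0.002 j7 eff -0.127 F [ 0.2 -0.4 -1. ] pos [ 0.5387 -0.1807  0.2217]
>> t 20.83 yaw 4.7 Tz -0.003 j7 eff -0.073 F [-1.2 -1.1 -0.5] pos [ 0.5383 -0.1804  0.213 ]
>> t 21.0 yaw 4.7 Tz 0.052 j7 eff -0.08 F [-0.6  0.8 -1. ] pos [ 0.5383 -0.1805  0.2051]
>> t 21.17 yaw 4.7 Tz 0.022 j7 eff -0.083 F [-0.6  0.1 -0.7] pos [ 0.5384 -0.1806  0.1972]
```

```bash
python3 -m pendant '0 0 0 4 0 0 0;0 0 0 4 0 0 0;0 0 0 4 0 0 0'>/dev/null; python3 r.py
python3 -m pendant '0 0 0 4 0 0 0;0 0 0 4 0 0 0;0 0 0 4 0 0 0'>/dev/null; python3 r.py
python3 -m pendant '0 0 0 3 0 0 0;0 0 0 2 0 0 0'>/dev/null; python3 r.py
```

```text
>> t 21.42 yaw 4.7 Tz 0.03 j7 eff -0.085 F [-0.1  0.  -0.6] pos [ 0.5384 -0.1806  0.1852]
>> t 21.67 yaw 4.7 Tz -0.037 j7 eff -0.088 F [ 0.7  0.2 -0.3] pos [ 0.5384 -0.1806  0.1732]
>> t 21.83 yaw 4.7 Tz 0.053 j7 eff -0.017 F [-0.5  0.4 -0.6] pos [ 0.5383 -0.1805  0.1682]
```

```bash
python3 -m pendant '0 0 0 1.5 0 0 0;0 0 0 1.5 0 0 0'>/dev/null; python3 r.py
python3 -m pendant '0 0 0 1 0 0 0;0 0 0 0 0 0 0'>/dev/null; python3 r.py
python3 -m pendant '0 0 0 1 0 0 0;0 0 0 0 0 0 0'>/dev/null; python3 r.py
python3 -m pendant '0 0 0 1 0 0 0;0 0 0 0 0 0 0'>/dev/null; python3 r.py
```

```text
>> t 22.0 yaw 4.7 Tz 0.002 j7 eff -0.029 F [ 0.3  0.2 -0.3] pos [ 0.5384 -0.1806  0.1655]
>> t 22.17 yaw 4.7 Tz 0.018 j7 eff 0.024 F [-0.4  0.1 -0.5] pos [ 0.5384 -0.1805  0.1645]
>> t 22.33 yaw 4.7 Tz 0.012 j7 eff 0.014 F [ 0.  -0.3 -0.4] pos [ 0.5384 -0.1806  0.1636]
>> t 22.5 yaw 4.7 Tz -0.05 j7 eff 0.014 F [-0.9  0.1 -0.6] pos [ 0.5384 -0.1805  0.1625]
```

```bash
python3 -m pendant '0 0 0 0.8 0 0 0;0 0 0 0 0 0 0'>/dev/null; python3 r.py
python3 -m pendant '0 0 0 0.8 0 0 0;0 0 0 0 0 0 0'>/dev/null; python3 r.py
```

```text
>> t 22.67 yaw 4.7 Tz 0.007 j7 eff 0.007 F [-1.6  0.   4.6] pos [ 0.5385 -0.1806  0.1621]
>> t 22.83 yaw 4.7 Tz 0.015 j7 eff 0.011 F [-3.6  1.2  9.4] pos [ 0.5386 -0.1807  0.1618]
```

The collar seated at TCP z = 0.162 with a force of about 5 to 9 N, well below 25 N. I'll ease off and release.

```bash
python3 -m pendant '0 0 0 -0.8 0 0 0;30 0 0 0 0 0 0;50 0 0 0 0 0 0;50 0 0 0 0 0 0;50 0 0 0 0 0 0' 20; python3 r.py
python3 -m pendant '50 0 0 -5 0 0 0;50 0 0 -15 0 0 0;50 0 0 -30 0 0 0;50 0 0 -40 0 0 0;50 0 0 -40 0 0 0'; python3 r.py
python3 -m pendant '50 -30 -10 0 0 0 0;50 -40 -10 0 0 0 0;50 -40 -10 0 0 0 0;50 0 0 0 0 0 0;50 0 0 0 0 0 0'>/dev/null
python3 - <<'E'
from h import *
st()
I={}
for n in("side","wrist","top"):
    np.save(f"c6{n}.npy",vision.calibration(n),allow_pickle=True); I[n]=vision.snapshot(n); cv2.imwrite(f"pics/{n}6.png",I[n])
p=[274,165];q=[259,174]
o=np.zeros((600,800,3),np.uint8)
R=lambda a,w,h:cv2.resize(a,(w,h),interpolation=cv2.INTER_CUBIC)
o[:,:400]=R(I["side"][p[1]-60:p[1]+60,p[0]-40:p[0]+40],400,600)
o[:300,400:]=R(I["top"][q[1]-30:q[1]+30,q[0]-35:q[0]+45],400,300)
o[300:,400:]=R(I["wrist"],400,250)[:300] if 0 else np.pad(R(I["wrist"],400,250),((0,50),(0,0),(0,0)))
cv2.imwrite("pics/z6.png",o)
E
```

```text
clock: 23.25
ee_pos: [0.5383, -0.1805, 0.1616]
eef_rot: [-2.129, -2.31, 0.0]
force: [-0.0, 1.0, 0.1]
opening: 0.499
>> t 23.25 yaw 4.7 Tz 0.029 j7 eff 0.0 F [-0.   1.   0.1] pos [ 0.5383 -0.1805  0.1616]
clock: 23.67
ee_pos: [0.5376, -0.1807, 0.2932]
eef_rot: [-2.129, -2.309, 0.002]
force: [1.2, -0.2, 0.4]
opening: 0.5
>> t 23.67 yaw 4.6 Tz 0.02 j7 eff 0.451 F [ 1.2 -0.2  0.4] pos [ 0.5376 -0.1807  0.2932]
t 24.08 pos [ 0.5154 -0.2965  0.2923] yaw_y 4.3 tilt(tool x,y mrad) [-1.4 -0.2] to_tgt tool mm [113.5  31.1  -0.2] q [-0.42  0.32  1.11  1.56 -0.29  1.43  0.78] F [ 0.6  0.6 -1. ] T [ 0.09  -0.061  0.009] op 0.501
```

View pics/z6.png

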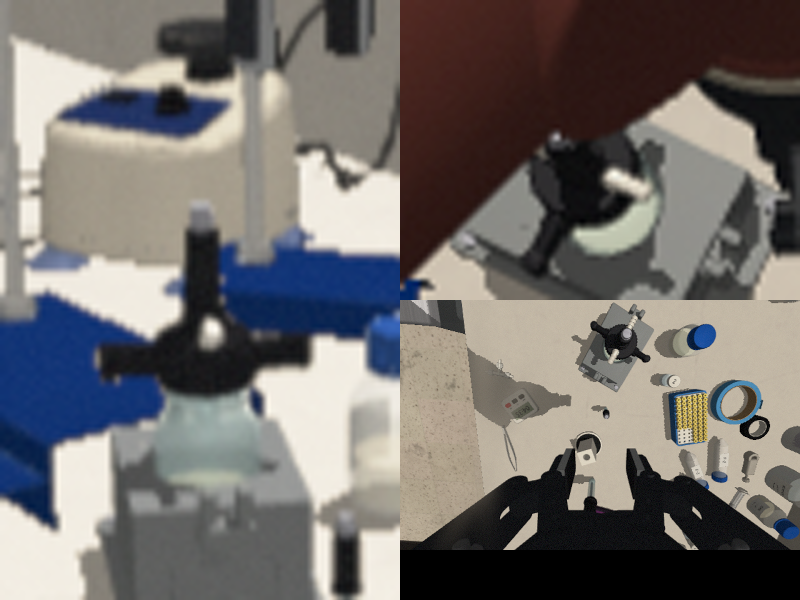

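The probe stands upright in the middle port, and the bystanders are in place. I'll check the cap angle once more in this new view before handing in.

Run:
```python
from h import *
c=np.load("c6wrist.npy",allow_pickle=True).item(); im=cv2.imread("pics/wrist6.png")
ang=lambda v:np.degrees(np.arctan2(v[1],v[0]))
sub=im[0:140,270:430]; m=(sub.min(2)>185).astype(np.uint8)
n,l,s,ce=cv2.connectedComponentsWithStats(m)
for i in range(1,n):
    if s[i,4]>8 and s[i,4]<600:
        p=ce[i]+[270,0]; X=onz(c,p,.137); d=X-np.r_[.538,-.181,.137]
        if np.hypot(*d[:2])<.05: print("white",p.round(1),s[i,4],X.round(4),ang(d).round(1),np.hypot(*d[:2]).round(4))
w=onz(c,(311,40),.117),onz(c,(391,91),.117);print("wing",ang(w[1]-w[0])+90)
v=np.hstack([cv2.resize(sub,(800,600)[:2] if 0 else (640,560),interpolation=cv2.INTER_CUBIC)]);cv2.imwrite("pics/z7.png",v)
```

```text
white [371.9  35.5] 53 [ 0.552  -0.1562  0.137 ] 60.5 0.0285
white [344.5  85. ] 29 [ 0.5321 -0.1987  0.137 ] -108.4 0.0187
wing 64.48127849901496
```

View pics/z7.png

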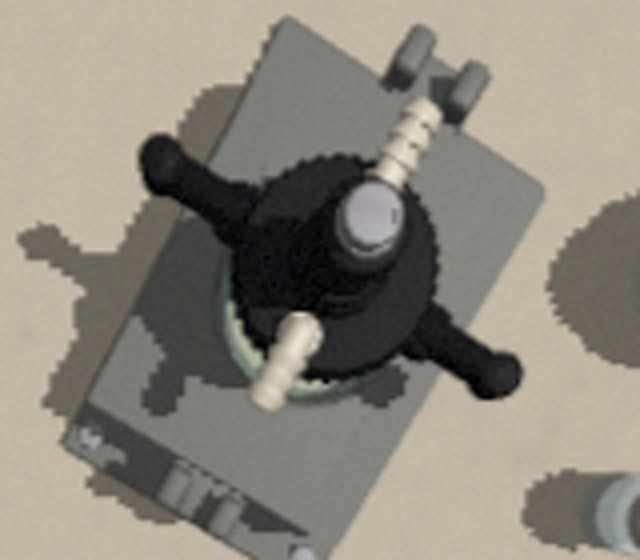

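This shows the port line from (268,398) to (425,110), at about 61.4° in the image. The holder's long edges are at 59.5° and 62.9°, so the ports are in line with the guides and the probe is seated.

```bash
python3 -c "
from station import bot
print(bot.sign_off())"
```

```text
the job is handed in; nothing more can be done
None
```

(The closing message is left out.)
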